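# Turn the scanner's model carrier end for end

## Robot

A 6-joint arm with a two-finger parallel gripper is mounted at the origin on a cart in front of the work surface, level with it; the furniture and walls round the work are solid. World frame = base frame: x ahead of the robot, y to its left, z up, the work surface at z = 0. Lengths are in m, angles in rad, forces in N, time in s.
With the tool pointing down it reaches from about 0.25 to 0.775 m from the base axis. Payload 4 kg.
Tool frame: the origin (TCP) lies at the very end of the fingers, on their centre line; the grasp point (between the pads) lies 19 mm behind it; z points along the fingers, y is the line along which they close (so a half turn about z gives the same grasp; the last joint's range is limited). The gripper opens to 94 mm and grips with 3 to 60 N. Pads are 16 mm wide; open, the fingers measure 119 mm over their backs; the gripper's body (75 mm by 177 mm) begins 78 mm behind the grasp point.
Start: joints at [-1.422, 0.087, 1.371, -0, 1.684, -0.103], TCP at [0.137, -0.533, 0.206] pointing down, gripper open.
Joint ranges: [-3.1, 3.1], [-0.76, 2.03], [0.27, 2.55], [-1.08, 4.22], [0.17, 2.65], [-2.57, 2.57]. Speed limits (rad/s): [2.79, 2.79, 3.14, 3.14, 3.14, 3.14].

## Interface

Orientations are given as [roll, pitch, yaw] about the fixed x, y, z axes, in that order (R = Rz(yaw) Ry(pitch) Rx(roll)).
In Python, from bench import robot, vision gives the robot as it stands.
- The arm moves only by the shell command python3 -m crank 'ROWS'. ROWS is JSON, a list of rows, each a list of 3 entries, a list of its own where there are three numbers: the closure, from 0 (fully open) to 1 (shut), then the shift along the tool's x, y, z in m, then the turn, a rotation vector about the tool's x, y, z in degrees. A call has 1 to 8 rows; each row shifts and turns the commanded pose from where the row before left it, along the tool's axes as they then stand; what a row does not reach is not made up. A row lasts 1/10 s, in which the tool goes at most 50 mm and 8.59 degrees, less where a joint would pass 70% of its speed; a pose out of reach is approached as far as the arm can. A call with a gripper value outside its range is refused whole. The fingers move at their own pace and stop on an object; the grip force is fixed at half the most. Time passes only in rows, so rows that do not move let the fingers close. It gives the time, the measured TCP pose, the force, the opening and the grip force at its end, in the units of the state.
- robot.get_obs(): the state, without advancing time (a new reading comes with each control period).
- vision.snapshot(name): name is "scene" or "side" or "wrist"; returns a dict with "color" (420x560x3 uint8, red, green, blue), "z_map" (420x560 float32, m along the optical axis (not along the pixel's ray), 0 where there is no reading), "fx", "fy", "cx", "cy" (pixels), "R" (3x3) and "t" (3): a world point X has camera coordinates R X + t. Camera axes: x right, y down, z forward; pixel columns grow to the right and rows downward; lengths in m; the calibration is good to about 2 mm. A picture is of the moment at which its call begins.
- robot.close_job(): hands the job in; it is judged then, once.
The state is a dict: "time": time; "joint_positions": joint angles; "qvel": joint speeds; "joint_torque": joint torques, N m; "tool_pos": TCP position; "ee_rot": TCP orientation; "wrist_force": force on the tool from outside, world axes, zero at the start; "wrist_torque": the same for the moment, N m; "width": finger opening in m; "finger_force": force on a finger pad.
Only numpy, scipy, OpenCV 4.12 (cv2) and the standard library are available. Lean on these libraries where they do the work, as an engineer would, in place of code of your own. Each camera call takes 0.05 s, during which the arm holds its last target. There are 200 camera calls.

## Task

The model scanner's carrier sits in its channel with the wide blade grip facing out and a stone jaw model lying in its tray. Draw it straight out of the tight channel, lay it flat on the bare bench clear of the scanner and let go of it; then take it by the other grip, the square post, and slide it back in the other way round, fully home, with the square post now facing out. Keep the carrier level and the model in its tray all the while, and leave everything else where it stands.

Things in the scene. Friction and masses are not known exactly. Their poses are not given: they have to be found in the camera images.
- dock: Model scanner, fixed: low white tunnel 144 wide, front at x = -5, roof top 83 high; on its rear a grey camera head 127 high, from x = 27. Origin on the bench under the centre of the fully home carrier; +x points into the tunnel, y across, z up. Base slab with a sloping front lip from x = -85 to 121; channel floor 20 above the bench. Back stop at x = 81. No latch or spring, only friction; the carrier is drawn out along -x
- mouth (a point): Point on the channel floor at the dock's x = -32 (z = 20), axes as the dock's, where the tight side grooves begin. Grooves are 12 high (z 20 to 32) and 114.5 wide: 2 vertical and 2.5 side play for the plate. Flared cheeks and sloped lead-ins (5 each side, 4 above) stand from x = -53 to -32, a lip sloping down 7 from x = -60 to -85. Lips 98 apart cover them up to z = 44 from x = -26; the tunnel behind is open 98 wide up to z = 74
- carrier: Loose carrier, about 0.15 kg: aluminium plate 160 (x) x 112 (y) x 10. Origin at the centre of its underside. Black grips stand at its ends, tops 47 above the underside: blade at x = -70, square post at x = +70. A rim 6 high (outer 74 x 92) in its middle is the tray. Starts in the dock within 12 of home, x along the dock's x, blade outside; finally its x is opposite to the dock's
- blade_grip (a point): Point on the blade grip (10 thick along carrier x, 40 wide along y), in its middle, 32 above the carrier's underside, 70 to carrier -x; axes as the carrier's
- post_grip (a point): Point on the square post (14 x 14), in its middle, 32 above the carrier's underside, 70 to carrier +x; axes as the carrier's
- jaw_model: The loose stone jaw model in the tray (plinth 62 x 80, total 37 high, about 0.13 kg), about 3 mm play to the rim on each side. Origin at the centre of its underside, which lies 10 above the carrier's underside at the carrier's middle
- hub: Bystander: low beige hub 32 x 82 x 12, lying on the bench in front of the mouth; the carrier drawn out at channel height passes over it, but cannot be laid there. Origin at the centre of its underside, long along y
- tumbler: Bystander: clear tumbler 69 wide, 87 high. It, the dropper bottle and the two jars stand, in changing order, left of the scanner, right of it, and (two) near the bench's front edge before the furnace. Origin: centre of its underside
- dropper: Bystander: white dropper bottle 41 wide, 136 high. Origin: centre of its underside
- jar_large: Bystander: powder jar 50 wide, 60 high. Origin: centre of its underside
- jar_small: Bystander: powder jar 46 wide, 56 high. Origin: centre of its underside
- spare_model: Bystander: a second stone jaw model (horseshoe), 60 x 78 x 29, on the bench at the far left, beyond the furnace. Origin: centre of its underside. (Not listed: powder tub and agate plate beyond y = -0.56 m at the right; the bench top begins at x = 0.37 m; the furnace is solid, its near corners at about x 0.50, y -0.01 and x 0.43, y 0.20 m)
- tray (a point): Middle of the tray's floor: on the carrier's top face, 10 above the centre of its underside; axes as the carrier's
Not all that is in view belongs to the job. What is shaped like the jaw_model but blue is not meant.

How it is judged:
On the way, in this order (a step that is already met when the one before it is completed fails the run):
1. the carrier has been drawn wholly out of the scanner's channel (horizontal distance between carrier and dock above 0.13 m), for 0.1 s.
2. the carrier lies flat on the bare bench, clear of the scanner, let go and at rest (height (world z) of carrier below 0.005 m and angle between carrier's own z axis and vertical below 0.04 rad and contact force between carrier and dock below 0.1 N and contact force between the fingers and carrier below 0.1 N and linear speed of carrier below 0.02 m/s), for 0.2 s.
At the end, for the whole second after the job is handed in: the carrier is back in the channel the other way round, blade end innermost and square post outside, within 6 mm of the back stop's home position and at rest there; the jaw model lies flat in the tray (within 10 mm of the tray's middle) (x of blade_grip in the frame of dock above 0.064 m and y of blade_grip in the frame of dock between -0.006 and 0.006 m and x of post_grip in the frame of dock below -0.06 m and z of carrier in the frame of dock between 0.016 and 0.025 m and angle between carrier's own z axis and vertical below 0.05 rad and distance between tray and jaw_model below 0.01 m and angle between jaw_model's own z axis and vertical below 0.08 rad and linear speed of carrier below 0.01 m/s); the robot touches nothing.
It fails at once if the carrier is tipped more than about 15 degrees (angle between carrier's own z axis and vertical above 0.26 rad).
It fails at once if the jaw model leaves its tray (more than 20 mm from the tray's middle) (distance between tray and jaw_model above 0.02 m).
It fails at once if a bystander (hub, tumbler, bottle, jar or second model) is shifted by more than 30 mm (distance of any of hub, tumbler, dropper, jar_large, jar_small, spare_model from where it was at the start of the episode above 0.03 m).
It also fails if it takes over 72 s, if anything falls off the work surface, if the arm or the gripper's body presses on something with over 40 N, if the wrist force passes 120 N, or if a joint passes its speed limit or range.

## Working session

There is one attempt and no reset: what is moved stays moved. The work goes in short steps, Python scripts to look and compute and a shell command to move; the robot and the scene stay as the last step left them, time stands still between calls to the robot, and variables do not carry over. Pictures are saved under pics/ and viewed, at most 10 in all, crops included, and the job is handed in when it is done.

```bash
ls; mkdir -p pics
cat > h.py <<'E'
import numpy as np, cv2
from bench import robot, vision
def snap(n):
    s=vision.snapshot(n); s['R']=np.array(s['R']); s['t']=np.array(s['t']); return s
def cloud(s):
    z=s['z_map']; v,u=np.mgrid[:z.shape[0],:z.shape[1]]
    c=np.stack([(u-s['cx'])/s['fx']*z,(v-s['cy'])/s['fy']*z,z],-1)
    return (c-s['t'])@s['R']
def ray(s,u,v,h):
    d=s['R'].T@np.array([(u-s['cx'])/s['fx'],(v-s['cy'])/s['fy'],1]); o=-s['R'].T@s['t']
    return o+d*(h-o[2])/d[2]
def save(s,f): cv2.imwrite('pics/'+f,s['color'][:,:,::-1])
E
python3 - <<'E'
from h import *
a=snap('scene');b=snap('side')
im=np.hstack([a['color'],b['color']])
cv2.imwrite('pics/a.png',a['color'][:,:,::-1]);cv2.imwrite('pics/b.png',b['color'][:,:,::-1])
for s in(a,b): print(-s['R'].T@s['t'], s['R'][2])
print(robot.get_obs())
E
```

```text
pics
[-0.2805521  -1.2945216   0.84396949] [ 0.50018127  0.73423223 -0.45904437]
[-0.18492795  0.42706825  0.97081069] [ 0.59360185 -0.37000562 -0.71465564]
{'time': 0.1, 'joint_positions': array([-1.42210622e+00,  8.78787051e-02,  1.37207990e+00,  1.26247830e-05,
        1.68359655e+00, -1.03105941e-01]), 'qvel': array([-0.00103334, -0.00069982, -0.00344955,  0.00230923,  0.00013179,
       -0.00199754]), 'joint_torque': array([ 1.81412750e-03, -3.41253841e+01, -3.03300798e+01,  7.19826878e-02,
        3.04357661e-02, -9.92527430e-05]), 'tool_pos': array([ 0.13695325, -0.53217366,  0.20443431]), 'ee_rot': array([-3.13964186e+00, -2.14467948e-04,  2.51797252e-01]), 'wrist_force': array([0.23334012, 0.13607177, 0.09801633]), 'wrist_torque': array([-0.03120965,  0.02840148, -0.00160454]), 'finger_force': 0.0, 'width': 0.09357709432892565}
```

View pics/a.png

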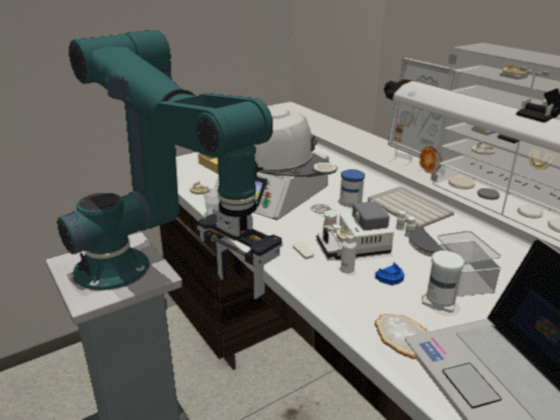

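View pics/b.png

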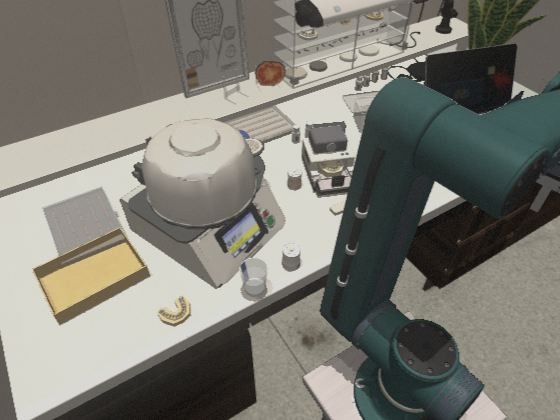

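The scene view shows the scanner at about (362,228), with the carrier and stone model in its mouth at about (340,237). Things that could be mistaken for the model:
- the blue decoy at (390,272)
- the spare horseshoe at (200,187), or (176,310) in the side view

I choose the model in the scanner mouth, at side view (330,168), and check it in a close crop.

Run:
```python
from h import *
a=snap('scene');b=snap('side')
c1=cv2.resize(a['color'][195:285,280:400],(800,600),interpolation=cv2.INTER_CUBIC)
c2=cv2.resize(b['color'][115:215,270:370],(600,600),interpolation=cv2.INTER_CUBIC)
im=np.hstack([cv2.resize(c1,(400,300)),cv2.resize(c2,(400,400))[:300]])
c=np.hstack([cv2.resize(a['color'][195:285,290:400],(400,400)),cv2.resize(b['color'][115:215,280:370],(400,400))])
cv2.imwrite('pics/c.png',c[:,:,::-1])
for s,(u0,u1,v0,v1) in((a,(290,400,195,285)),(b,(270,370,115,215))):
    P=cloud(s)[v0:v1,u0:u1].reshape(-1,3)
    for lo,hi in((.12,.132),(.077,.088),(.008,.016)):
        Q=P[(P[:,2]>lo)&(P[:,2]<hi)&(P[:,0]>.35)]
        if len(Q)<10: print(lo,len(Q));continue
        r=cv2.minAreaRect(Q[:,:2].astype(np.float32)*1000); print(lo,len(Q),r,np.median(Q[:,2]))
```

```text
0.12 480 ((677.5514526367188, -348.6894226074219), (225.9838104248047, 111.75677490234375), 44.621368408203125) 0.12491772288502122
0.077 528 ((674.2714233398438, -232.63449096679688), (390.58819580078125, 195.29551696777344), 79.1085205078125) 0.08148146790595201
0.008 535 ((701.8740234375, -203.99981689453125), (557.6292114257812, 374.88519287109375), 44.5076789855957) 0.011918211272948136
0.12 558 ((715.2260131835938, -309.84906005859375), (109.60972595214844, 90.34942626953125), 71.25799560546875) 0.1262566770731834
0.077 568 ((673.306396484375, -268.96551513671875), (180.11241149902344, 547.2862548828125), 40.475852966308594) 0.08265924708209878
0.008 351 ((740.9611206054688, -304.1321105957031), (332.4387512207031, 507.19549560546875), 58.70516586303711) 0.01211716664159245
```

View pics/c.png

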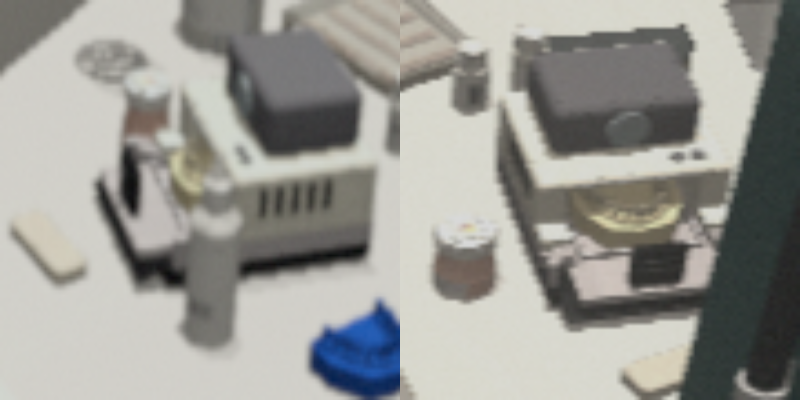

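The crop confirms it: the cream jaw model sits in the tray under the tunnel, with the black blade outside (left half (130,178), right half (657,265)). The hub lies in front, the dropper on the right and a jar on the left. Next is the dock pose from the roof and head faces.

Run:
```python
from h import *
b=snap('side');a=snap('scene')
for s in(a,b):
  P=cloud(s)
  for lo,hi in((.12,.131),(.079,.087)):
    m=((P[...,2]>lo)&(P[...,2]<hi)&(np.hypot(P[...,0]-.69,P[...,1]+.30)<.15)).astype(np.uint8)
    m=cv2.morphologyEx(m,cv2.MORPH_OPEN,np.ones((2,2)))
    n,l,st,c=cv2.connectedComponentsWithStats(m)
    k=1+np.argmax(st[1:,4]); Q=P[l==k]
    r=cv2.minAreaRect(Q[:,:2].astype(np.float32)*1000)
    print(lo,st[k],r); print(cv2.boxPoints(r).round())
P=cloud(b)
# everything standing in work area, from side and scene
for s in(a,b):
  P=cloud(s); m=((P[...,2]>.008)&(P[...,2]<.16)&(P[...,0]>.36)&(P[...,0]<.85)&(P[...,1]>-.55)&(P[...,1]<.25)).astype(np.uint8)
  n,l,st,c=cv2.connectedComponentsWithStats(m)
  for k in range(1,n):
    if st[k,4]>25: 
      Q=P[l==k]; print(st[k],c[k].round(),np.percentile(Q,3,0).round(3),np.percentile(Q,97,0).round(3))
```

```text
0.12 [353 202  37  19 462] ((297.94842529296875, -694.408935546875), (1663.2291259765625, 113.4059829711914), 42.149871826171875)
[[ -357. -1210.]
 [ -281. -1295.]
 [  953.  -178.]
 [  876.   -94.]]
0.079 [342 214  44  23 358] ((248.54940795898438, -804.957275390625), (1435.6536865234375, 131.85552978515625), 48.024837493896484)
[[ -281. -1295.]
 [ -183. -1383.]
 [  778.  -315.]
 [  680.  -227.]]
0.12 [310 126  38  19 548] ((355.57421875, 13.961456298828125), (121.58181762695312, 1355.14453125), 47.482479095458984)
[[-185.  427.]
 [ 814. -489.]
 [ 896. -399.]
 [-103.  517.]]
0.079 [303 139  52  24 451] ((340.03826904296875, 41.6995849609375), (173.99169921875, 1290.782958984375), 46.04131317138672)
[[-185.  427.]
 [ 744. -469.]
 [ 865. -344.]
 [ -64.  552.]]
[ 254  147   84   74 2900] [289. 188.] [ 0.525 -0.048  0.021] [0.825 0.077 0.157]
[ 315  171   79  101 3934] [355. 228.] [ 0.551 -0.404  0.012] [ 0.839 -0.061  0.126]
[203 176  17  39 331] [211. 198.] [0.371 0.103 0.017] [0.468 0.233 0.085]
[408 233  52  23 533] [432. 243.] [ 0.789 -0.546  0.01 ] [ 0.848 -0.381  0.087]
[293 242  21  16 142] [302. 249.] [ 0.5   -0.278  0.008] [ 0.532 -0.2    0.014]
[374 262  30  22 396] [390. 273.] [ 0.605 -0.52   0.01 ] [ 0.672 -0.462  0.034]
[348 104  19  27 236] [358. 115.] [ 0.791 -0.547  0.012] [ 0.848 -0.498  0.091]
[ 301  123   53   73 2919] [328. 159.] [ 0.578 -0.355  0.014] [ 0.769 -0.211  0.128]
[ 181  148  104  148 6006] [238. 241.] [ 0.38  -0.031  0.026] [0.632 0.244 0.157]
[287 168  14  21 253] [294. 178.] [ 0.662 -0.181  0.012] [ 0.699 -0.143  0.059]
[330 201  15  13 110] [337. 207.] [ 0.506 -0.248  0.008] [ 0.536 -0.198  0.015]
[281 244  19  26 413] [290. 256.] [ 0.401 -0.004  0.012] [0.441 0.037 0.063]
```

Run:
```python
from h import *
b=snap('side');a=snap('scene')
for s in(a,b):
  P=cloud(s)
  for lo,hi in((.122,.130),(.078,.087),(.009,.015)):
    c0=(.69,-.30) if lo>.02 else (.52,-.235)
    m=((P[...,2]>lo)&(P[...,2]<hi)&(np.hypot(P[...,0]-c0[0],P[...,1]-c0[1])<(.13 if lo>.02 else .06))).astype(np.uint8)
    n,l,st,c=cv2.connectedComponentsWithStats(m)
    k=1+np.argmax(st[1:,4]); Q=P[l==k]
    r=cv2.minAreaRect(Q[:,:2].astype(np.float32)*1000)
    print(lo,st[k],[np.round(x,1) for x in r]); print(cv2.boxPoints(r).round().tolist())
```

```text
0.122 [353 201  36  19 425] [array([ 714.5, -314.4]), array([112.7,  83.3]), np.float64(69.1)]
[[655.0, -352.0], [733.0, -382.0], [773.0, -277.0], [696.0, -247.0]]
0.078 [340 212  54  25 445] [array([ 702. , -311.1]), array([153.8, 126.8]), np.float64(68.2)]
[[615.0, -359.0], [732.0, -406.0], [789.0, -263.0], [672.0, -216.0]]
0.009 [293 242  21  15 122] [array([ 514.7, -236.8]), array([81.8, 33.3]), np.float64(85.4)]
[[495.0, -276.0], [528.0, -279.0], [535.0, -197.0], [501.0, -195.0]]
0.122 [309 125  38  20 511] [array([ 718.1, -310.6]), array([108. ,  87.9]), np.float64(70.4)]
[[659.0, -347.0], [741.0, -376.0], [778.0, -274.0], [695.0, -245.0]]
0.078 [302 138  52  25 516] [array([ 705. , -306.9]), array([145.5, 132.1]), np.float64(68.5)]
[[617.0, -350.0], [740.0, -399.0], [793.0, -263.0], [670.0, -215.0]]
0.009 [330 201  15  13  94] [array([ 520.3, -222.3]), array([55.2, 33.1]), np.float64(87.5)]
[[503.0, -249.0], [536.0, -251.0], [538.0, -195.0], [505.0, -194.0]]
```

```bash
python3 -m crank '[[0,[0.0385,-0.015,-0.004],[0,0,0]],[0,[0.0385,-0.015,-0.004],[0,0,0]],[0,[0.0385,-0.015,-0.004],[0,0,0]],[0,[0.0385,-0.015,-0.004],[0,0,0]],[0,[0.0385,-0.015,-0.004],[0,0,0]],[0,[0.0385,-0.015,-0.004],[0,0,0]],[0,[0.0385,-0.015,-0.004],[0,0,0]],[0,[0.0385,-0.015,-0.004],[0,0,0]]]'
python3 -m crank '[[0,[0.0385,-0.015,-0.004],[0,0,0]],[0,[0.0385,-0.015,-0.004],[0,0,0]],[0,[0.0385,-0.015,-0.004],[0,0,0]],[0,[0.0385,-0.015,-0.004],[0,0,0]],[0.65,[0,0,0],[0,0,-7.8]],[0.65,[0,0,0],[0,0,-7.8]],[0.65,[0,0,0],[0,0,-7.8]],[0.65,[0,0,0],[0,0,-7.8]]]'
python3 -m crank '[[0.65,[0,0,0],[0,0,-7.8]],[0.65,[0,0,0],[0,0,-7.8]],[0.65,[0,0,0],[0,0,-7.8]],[0.65,[0,0,0],[0,0,0]],[0.65,[0,0,0],[0,0,0]]]'
python3 - <<'E'
from h import *
s=snap('wrist');save(s,'w1.png');o=robot.get_obs();print(o['tool_pos'],o['ee_rot'],o['joint_positions'],o['width'],-s['R'].T@s['t'],s['R'])
E
```

```text
time: 1.2
tool_pos: [0.4067, -0.3385, 0.2378]
ee_rot: [3.141, -0.0, 0.252]
wrist_force: [-0.1, 0.5, 0.5]
width: 0.0944
finger_force: 0.0
time: 2.0
tool_pos: [0.5398, -0.243, 0.2533]
ee_rot: [-3.141, 0.0, 0.802]
wrist_force: [0.3, 0.6, -0.1]
width: 0.0654
finger_force: 0.0
time: 2.5
tool_pos: [0.5396, -0.2433, 0.2535]
ee_rot: [-3.142, 0.0, 1.202]
wrist_force: [0.4, -0.3, -0.0]
width: 0.0335
finger_force: 0.0
[ 0.53961652 -0.24324196  0.25345455] [3.14159245e+00 7.00158465e-05 1.20236768e+00] [-5.19221018e-01  1.77859184e-01  1.17534158e+00 -7.08608838e-05
  1.78838117e+00 -1.50807667e-01] 0.03270082180535771 [ 0.56886086 -0.1651935   0.43336359] [[ 9.32996042e-01 -3.59886623e-01  5.86194650e-05]
 [-3.45018884e-01 -8.94405485e-01  2.84606391e-01]
 [-1.02373603e-01 -2.65556862e-01 -9.58644459e-01]]
```

View pics/w1.png

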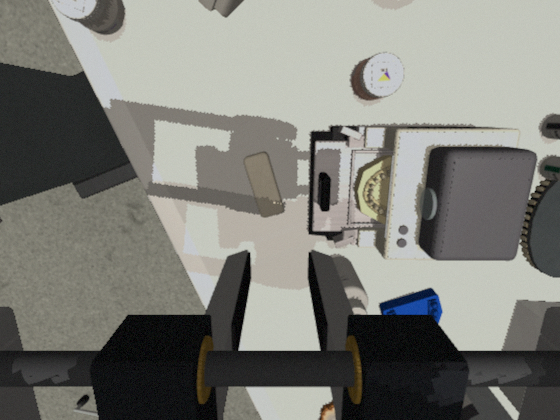

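The wrist view shows the blade top at (323,192), hub at (264,183), dropper at (349,285), jar at (380,75) and the blue decoy at (410,310). I measure the dock yaw and the blade from it.

```bash
cat > meas.py <<'E'
from h import *
def rect(P,m):
    n,l,st,c=cv2.connectedComponentsWithStats(m.astype(np.uint8)); k=1+np.argmax(st[1:,4])
    r=cv2.minAreaRect(P[l==k][:,:2].astype(np.float32)*1000); return st[k].tolist(),np.round(r[0],1),np.round(r[1],1),round(r[2],2),np.median(P[l==k][:,2]).round(4)
E
python3 - <<'E'
from meas import *
s=snap('wrist');P=cloud(s);g=s['color'].max(2).astype(int)
v,u=np.mgrid[:420,:560]; Z=P[...,2]
print('roof',rect(P,(abs(Z-.083)<.006)&(u>370)&(u<540)&(v<270)&(v>110)))
print('head',rect(P,(abs(Z-.127)<.006)&(u>370)&(u<560)&(v<270)&(v>110)))
print('blade',rect(P,(abs(Z-.067)<.007)&(u>310)&(u<340)&(v<230)&(v>150)))
# blade top by colour
m=(g<60)&(u>314)&(u<336)&(v<215)&(v>165); n,l,st,c=cv2.connectedComponentsWithStats(m.astype(np.uint8));k=1+np.argmax(st[1:,4]);print(st[k],c[k]);
ys,xs=np.nonzero((l==k));r=cv2.minAreaRect(np.stack([xs,ys],1).astype(np.float32));print(r,Z[l==k].min(),Z[l==k].max())
print([ray(s,*p,.067).round(4).tolist() for p in cv2.boxPoints(r)])
print('hub',rect(P,(abs(Z-.012)<.005)&(u>235)&(u<290)&(v<225)&(v>140)))
print('plate z',np.median(Z[170:210,335:345]),P[192,340])
# dock base slab front edge etc: z along row through centre
for vv in(150,190,235): print(vv,[(x,P[vv,x].round(3).tolist()) for x in range(300,420,8)])
print('dropper',rect(P,(Z>.1)&(Z<.15)&(u>325)&(u<375)&(v>245)&(v<320)),rect(P,(Z>.03)&(Z<.15)&(u>325)&(u<375)&(v>245)&(v<320)))
print('jar',rect(P,(abs(Z-.06)<.01)&(u>345)&(u<410)&(v<110)))
print('blue',rect(P,(Z>.01)&(Z<.05)&(u>375)&(u<450)&(v>280)&(v<330)))
E
```

```text
roof ([382, 129, 138, 131, 6348], array([ 705.6, -308.9]), array([142.4, 127.1]), 68.83, np.float64(0.0837))
head ([430, 150, 107, 111, 9844], array([ 714.9, -312.2]), array([108. ,  88.1]), 68.82, np.float64(0.1276))
blade ([319, 176, 11, 36, 332], array([ 586. , -262.7]), array([39.4, 10.5]), 68.52, np.float64(0.0674))
[318 172  13  39 411] [323.72019465 191.13625304]
((323.67938232421875, 191.05360412597656), (11.715176582336426, 38.00621032714844), 2.602562189102173) 0.029805772377120225 0.07013927970412907
[[0.5719, -0.2762, 0.067], [0.5877, -0.2364, 0.067], [0.5994, -0.2415, 0.067], [0.5839, -0.2815, 0.067]]
hub ([243, 152, 40, 66, 1582], array([ 518.8, -238.5]), array([81.6, 32.2]), 85.17, np.float64(0.0128))
plate z 0.030983337332893574 [ 0.60566043 -0.27594721  0.03108551]
150 [(300, [0.578, -0.215, 0.001]), (308, [0.588, -0.218, -0.0]), (316, [0.595, -0.218, 0.031]), (324, [0.604, -0.221, 0.032]), (332, [0.613, -0.225, 0.032]), (340, [0.621, -0.228, 0.03]), (348, [0.63, -0.231, 0.032]), (356, [0.638, -0.234, 0.035]), (364, [0.647, -0.238, 0.033]), (372, [0.656, -0.241, 0.03
[... 804 characters left out ...]
0.025]), (348, [0.597, -0.328, 0.041]), (356, [0.607, -0.333, 0.038]), (364, [0.615, -0.334, 0.043]), (372, [0.624, -0.337, 0.045]), (380, [0.631, -0.334, 0.06]), (388, [0.635, -0.326, 0.083]), (396, [0.643, -0.329, 0.084]), (404, [0.651, -0.332, 0.084]), (412, [0.659, -0.335, 0.085])]
dropper ([349, 299, 18, 16, 192], array([ 577.1, -381.2]), array([ 7.4, 19.1]), 53.92, np.float64(0.1155)) ([335, 265, 33, 50, 888], array([ 580.4, -380.8]), array([16.9, 37.1]), 35.02, np.float64(0.0897))
jar ([361, 53, 43, 45, 1497], array([ 683.2, -167.3]), array([42.5, 43.2]), 68.87, np.float64(0.0567))
blue ([381, 291, 61, 33, 1028], array([ 651.3, -468.8]), array([43.3, 81.8]), 60.88, np.float64(0.0209))
```

```bash
python3 -m crank '[[0.65,[-0.001,0.025,0.02],[0,0,0]],[0.65,[0,0.025,0.02],[0,0,0]],[0.65,[0,0,0.04],[0,0,0]],[0.65,[0,0,0.04],[0,0,0]],[0.65,[0,0,0.03],[0,0,0]],[0.65,[0,0,0],[0,0,0]]]'
python3 -m crank '[[0.65,[0,0,0.02],[0,0,0]],[0.65,[0,0,0.02],[0,0,0]],[0.65,[0,0,0.014],[0,0,0]],[0.65,[0,0,0.013],[0,0,0]],[0.65,[0,0,0],[0,0,0]],[0.65,[0,0,0],[0,0,0]]]'
python3 - <<'E'
from meas import *
s=snap('wrist');save(s,'w2.png')
E
```

```text
time: 3.2
tool_pos: [0.5826, -0.2603, 0.0969]
ee_rot: [-3.13, -0.002, 1.204]
wrist_force: [-0.5, -0.0, -0.7]
width: 0.0328
finger_force: 0.0
time: 3.8
tool_pos: [0.5863, -0.2623, 0.0371]
ee_rot: [3.141, 0.0, 1.205]
wrist_force: [-0.2, -0.5, 0.8]
width: 0.0329
finger_force: 0.0
```

View pics/w2.png

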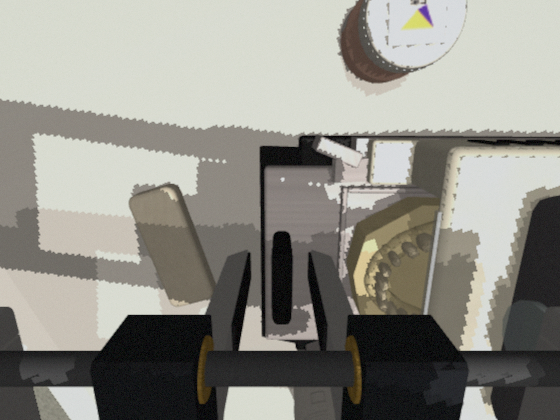

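The fingers straddle the blade at (282,278), with the model clear at (390,250). I close and begin the draw.

```bash
python3 -m crank '[[1,[0,0,0],[0,0,0]],[1,[0,0,0],[0,0,0]],[1,[0,0,0],[0,0,0]],[1,[0,0,0],[0,0,0]],[1,[0,0,0],[0,0,0]],[1,[0,0,0],[0,0,0]],[1,[0,0,0],[0,0,0]]]'
python3 -m crank '[[1,[0,-0.004,-0.0005],[0,0,0]],[1,[0,-0.006,0],[0,0,0]],[1,[0,-0.008,0],[0,0,0]],[1,[0,-0.008,0],[0,0,0]],[1,[0,0,0],[0,0,0]]]'
python3 - <<'E'
from meas import *
s=snap('wrist');P=cloud(s);Z=P[...,2]
v,u=np.mgrid[:420,:560]
o=robot.get_obs();print(o['tool_pos'],o['wrist_force'],o['wrist_torque'],o['joint_positions'][5])
print(Z[175:225,270:330:10].mean(0), 'n')
E
```

```text
time: 4.55
tool_pos: [0.5866, -0.2624, 0.0372]
ee_rot: [3.14, 0.0, 1.205]
wrist_force: [2.2, -0.6, 3.3]
width: 0.0101
finger_force: 30.0
time: 5.05
tool_pos: [0.56, -0.2521, 0.0372]
ee_rot: [-3.14, 0.0, 1.205]
wrist_force: [-0.9, 0.1, 4.0]
width: 0.0098
finger_force: 30.0
[ 0.56002562 -0.25210621  0.0371658 ] [-3.23357957  0.57025411  3.35994667] [ 0.02809646  0.10289204 -0.04635731] -0.14887920485099557
[0.0308859  0.03081026 0.03454938 0.03459766 0.03086775 0.03086176] n
```

```bash
python3 -m crank '[[1,[0,-0.010,0],[0,0,0]],[1,[0,-0.012,0],[0,0,0]],[1,[0,-0.012,0],[0,0,0]],[1,[0,-0.012,0],[0,0,0]],[1,[0,-0.012,0],[0,0,0]],[1,[0,-0.010,0],[0,0,0]],[1,[0,-0.006,0],[0,0,0]],[1,[0,0,0],[0,0,0]]]'
python3 -m crank '[[1,[0,-0.006,0],[0,0,0]],[1,[0,-0.010,0],[0,0,0]],[1,[0,-0.010,0],[0,0,0]],[1,[0,-0.005,-0.001],[0,0,0]],[1,[0,0,-0.002],[0,0,0]],[1,[0,0,-0.002],[0,0,0]],[1,[0,0,0],[0,0,0]]]'
python3 - <<'E'
from meas import *
s=snap('wrist');save(s,'w3.png');P=cloud(s)
o=robot.get_obs();print(o['tool_pos'],o['wrist_force'],o['wrist_torque'])
E
```

```text
time: 5.9
tool_pos: [0.4912, -0.2257, 0.037]
ee_rot: [-3.139, -0.0, 1.205]
wrist_force: [-2.2, 1.6, 4.0]
width: 0.01
finger_force: 30.0
time: 6.6
tool_pos: [0.463, -0.2148, 0.0415]
ee_rot: [-3.14, -0.0, 1.205]
wrist_force: [-0.1, -0.2, -3.2]
width: 0.01
finger_force: 30.0
[ 0.46312263 -0.21493839  0.04146619] [ 0.16213504  0.10763396 -1.83021205] [0.04317319 0.07204219 0.00980516]
```

View pics/w3.png

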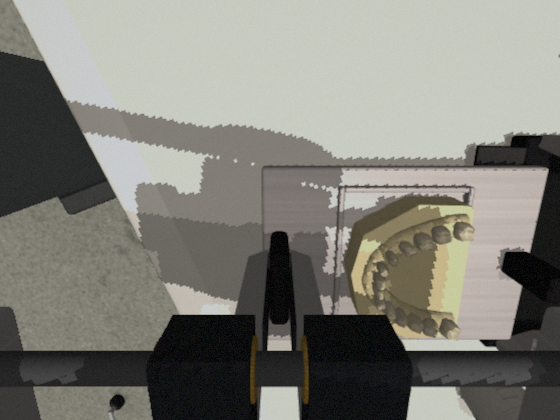

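The carrier is out and level, with the model seated at (410,265). I pull on over the hub, lift, and carry it to the free bench area on the right.

```bash
python3 -m crank '[[1,[0,-0.004,0],[0,0,0]],[1,[0,-0.008,0],[0,0,0]],[1,[0,-0.010,0],[0,0,0]],[1,[0,-0.010,0],[0,0,0]],[1,[0,-0.010,0],[0,0,0]],[1,[0,-0.010,-0.002],[0,0,0]],[1,[0,-0.006,-0.005],[0,0,0]],[1,[0,-0.002,-0.008],[0,0,0]]]'
python3 -m crank '[[1,[0,0,-0.014],[0,0,0]],[1,[0,0,-0.020],[0,0,0]],[1,[0,0,-0.024],[0,0,0]],[1,[0,0,-0.024],[0,0,0]],[1,[0,0,-0.022],[0,0,0]],[1,[0,0,-0.016],[0,0,0]],[1,[0,0,-0.008],[0,0,0]],[1,[0,0,0],[0,0,0]]]'
python3 - <<'E'
from meas import *
o=robot.get_obs();print(o['tool_pos'],o['wrist_force'],o['wrist_torque'])
s=snap('wrist');P=cloud(s);v,u=np.mgrid[:420,:560]
Z=P[...,2]; m=(Z>o['tool_pos'][2]-.03)&(Z<o['tool_pos'][2]+.012)&(u>262)&(u<560)&(v>150)&(v<345)
Q=P[m]; 
for i in range(4):
    A=np.c_[Q[:,:2],np.ones(len(Q))];w=np.linalg.lstsq(A,Q[:,2],rcond=None)[0];r=Q[:,2]-A@w;Q=Q[abs(r)<max(.002,np.median(abs(r))*2)]
print(len(Q),w,Q[:,2].min(),Q[:,2].max())
E
```

```text
time: 7.45
tool_pos: [0.4066, -0.1933, 0.0572]
ee_rot: [-3.141, -0.0, 1.205]
wrist_force: [0.2, -0.5, -2.5]
width: 0.0099
finger_force: 30.0
time: 8.25
tool_pos: [0.4084, -0.1942, 0.1868]
ee_rot: [3.138, 0.001, 1.205]
wrist_force: [-0.3, -0.1, -2.9]
width: 0.0095
finger_force: 30.0
[ 0.40844573 -0.1942498   0.18682638] [-0.31757022 -0.14261377 -2.9136661 ] [ 0.03561501  0.10905495 -0.00995757]
22217 [ 0.00039778 -0.00297701  0.17984792] 0.17869465828927988 0.1827705280473388
```

```bash
python3 -m crank '[[1,[-0.006,0.003,0],[0,0,0]],[1,[-0.012,0.006,0],[0,0,0]],[1,[-0.016,0.009,0],[0,0,0]],[1,[-0.018,0.010,0],[0,0,0]],[1,[-0.018,0.010,0],[0,0,0]],[1,[-0.018,0.010,0],[0,0,0]],[1,[-0.018,0.010,0],[0,0,0]],[1,[-0.018,0.010,0],[0,0,0]]]'
python3 -m crank '[[1,[-0.018,0.010,0],[0,0,0]],[1,[-0.018,0.010,0],[0,0,0]],[1,[-0.018,0.010,0],[0,0,0]],[1,[-0.018,0.010,0],[0,0,0]],[1,[-0.018,0.009,0],[0,0,-1]],[1,[-0.014,0.006,0],[0,0,-2]],[1,[-0.008,0.003,0],[0,0,-3]],[1,[0,0,0],[0,0,-4]]]'
python3 -m crank '[[1,[0,0,0],[0,0,-5]],[1,[0,0,0],[0,0,-5]],[1,[0,0,0],[0,0,-5]],[1,[0,0,0],[0,0,-5]],[1,[0,0,0],[0,0,-5]],[1,[0,0,0],[0,0,-5]],[1,[0,0,0],[0,0,-5]],[1,[0,0,0],[0,0,-5]]]'
python3 -m crank '[[1,[0,0,0],[0,0,-5]],[1,[0,0,0],[0,0,-5]],[1,[0,0,0],[0,0,-5]],[1,[0,0,0],[0,0,-5]],[1,[0,0,0],[0,0,-5]],[1,[0,0,0],[0,0,-5]],[1,[0,0,0],[0,0,-5]],[1,[0,0,0],[0,0,-4]]]'
python3 -m crank '[[1,[0,0,0],[0,0,-3]],[1,[0,0,0],[0,0,-2]],[1,[0,0,0],[0,0,-1]],[1,[0,0,0],[0,0,0]]]'
python3 - <<'E'
from meas import *
o=robot.get_obs();print(o['tool_pos'],o['wrist_force'],o['joint_positions'])
s=snap('wrist');P=cloud(s);v,u=np.mgrid[:420,:560];save(s,'w4.png')
E
```

```text
time: 9.1
tool_pos: [0.4263, -0.3364, 0.184]
ee_rot: [-3.14, 0.0, 1.203]
wrist_force: [0.1, -0.6, -3.2]
width: 0.0097
finger_force: 30.0
time: 9.9
tool_pos: [0.4403, -0.4623, 0.183]
ee_rot: [-3.14, -0.0, 1.379]
wrist_force: [0.3, 0.6, -2.6]
width: 0.0101
finger_force: 30.0
time: 10.7
tool_pos: [0.4407, -0.4611, 0.1836]
ee_rot: [-3.141, -0.001, 2.08]
wrist_force: [-0.3, -0.6, -2.8]
width: 0.0097
finger_force: 30.0
time: 11.5
tool_pos: [0.4408, -0.4612, 0.1837]
ee_rot: [-3.141, -0.001, 2.76]
wrist_force: [0.8, -0.4, -2.8]
width: 0.0099
finger_force: 30.0
time: 11.9
tool_pos: [0.441, -0.4604, 0.1841]
ee_rot: [-3.141, -0.001, 2.862]
wrist_force: [-0.4, -0.3, -3.0]
width: 0.0096
finger_force: 30.0
[ 0.44101776 -0.4604289   0.18413676] [-0.40801219 -0.26404319 -3.02416934] [-8.95587473e-01  2.88278858e-01  1.17857616e+00 -4.23783003e-04
  1.67513628e+00 -2.18635884e+00]
```

View pics/w4.png

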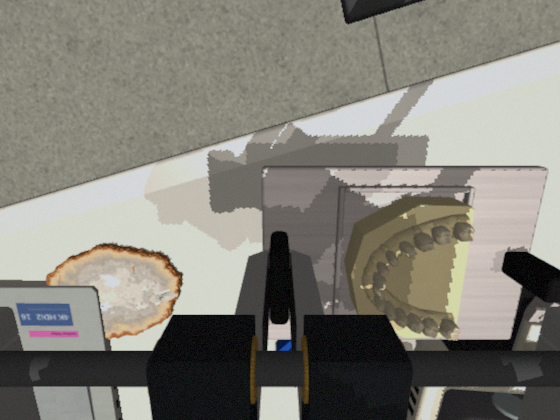

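The model is seated at (415,270) and the agate plate at (115,290) is clear. I shift slightly away from the scanner and lower.

```bash
python3 -m crank '[[1,[0,-0.006,0.006],[0,0,0]],[1,[0,-0.006,0.012],[0,0,0]],[1,[0,-0.004,0.020],[0,0,0]],[1,[0,0,0.025],[0,0,0]],[1,[0,0,0.025],[0,0,0]],[1,[0,0,0.025],[0,0,0]],[1,[0,0,0.020],[0,0,0]],[1,[0,0,0.012],[0,0,0]]]'
python3 -m crank '[[1,[0,0,0.008],[0,0,0]],[1,[0,0,0.005],[0,0,0]],[1,[0,0,0.003],[0,0,0]],[1,[0,0,0],[0,0,0]],[1,[0,0,0],[0,0,0]]]'
python3 -m crank '[[1,[0,0,0.002],[0,0,0]],[1,[0,0,0.001],[0,0,0]],[1,[0,0,0.001],[0,0,0]],[1,[0,0,0],[0,0,0]]]'
```

```text
time: 12.75
tool_pos: [0.4356, -0.4735, 0.0362]
ee_rot: [3.139, -0.004, 2.862]
wrist_force: [-0.3, 0.5, -3.5]
width: 0.0098
finger_force: 30.0
time: 13.25
tool_pos: [0.4375, -0.4751, 0.025]
ee_rot: [-3.14, 0.001, 2.863]
wrist_force: [-0.5, 0.5, -3.2]
width: 0.0096
finger_force: 30.0
time: 13.65
tool_pos: [0.437, -0.4744, 0.0198]
ee_rot: [3.142, -0.0, 2.863]
wrist_force: [-0.3, 0.3, -2.1]
width: 0.0098
finger_force: 30.0
```

```bash
python3 -m crank '[[1,[0,0,0.001],[0,0,0]],[1,[0,0,0.001],[0,0,0]],[1,[0,0,0],[0,0,0]]]'
python3 -m crank '[[1,[0,0,0.001],[0,0,0]],[1,[0,0,0],[0,0,0]]]'
```

```text
time: 13.95
tool_pos: [0.437, -0.4744, 0.0178]
ee_rot: [3.141, -0.0, 2.863]
wrist_force: [0.6, 0.9, -3.3]
width: 0.0099
finger_force: 30.0
time: 14.15
tool_pos: [0.4372, -0.4747, 0.0173]
ee_rot: [-3.141, 0.0, 2.863]
wrist_force: [0.0, -0.4, -2.6]
width: 0.0096
finger_force: 30.0
```

```bash
python3 -m crank '[[1,[0,0,0.001],[0,0,0]],[1,[0,0,0],[0,0,0]]]'
python3 -m crank '[[1,[0,0,0.0005],[0,0,0]],[1,[0,0,0],[0,0,0]]]'
```

```text
time: 14.35
tool_pos: [0.4373, -0.4747, 0.0172]
ee_rot: [-3.141, 0.001, 2.863]
wrist_force: [-1.5, 1.3, 3.5]
width: 0.01
finger_force: 30.0
time: 14.55
tool_pos: [0.4373, -0.4747, 0.0172]
ee_rot: [-3.141, 0.001, 2.863]
wrist_force: [-1.8, 2.6, 6.6]
width: 0.0098
finger_force: 30.0
```

```bash
python3 -m crank '[[0.68,[0,0,0],[0,0,0]],[0.68,[0,0,0],[0,0,0]],[0.68,[0,0,0],[0,0,0]],[0.68,[0,0,0],[0,0,0]],[0.68,[0,0,0],[0,0,0]],[0.68,[0,0,0],[0,0,0]],[0.68,[0,0,0],[0,0,0]]]'
python3 -m crank '[[0.68,[0,0,-0.01],[0,0,0]],[0.68,[0,0,-0.02],[0,0,0]],[0.68,[0,0,-0.03],[0,0,0]],[0.68,[0,0,-0.04],[0,0,0]],[0.68,[0,0,-0.04],[0,0,0]],[0.6,[0,0,-0.04],[0,0,0]],[0.6,[0,0,0],[0,0,0]]]'
python3 - <<'E'
from meas import *
o=robot.get_obs();print(o['tool_pos'],o['ee_rot'],o['wrist_force'],o['width'])
s=snap('wrist');save(s,'w5.png');P=cloud(s);Z=P[...,2];v,u=np.mgrid[:420,:560]
print('plate',rect(P,(Z>.006)&(Z<.02)&(u>250)&(v<330)))
m=(Z>.04)&(Z<.055)&(s['color'].max(2)<70); n,l,st,c=cv2.connectedComponentsWithStats(m.astype(np.uint8))
for k in range(1,n):
    if st[k,4]>25: print(st[k],[np.round(x,1) for x in cv2.minAreaRect(P[l==k][:,:2].astype(np.float32)*1000)])
E
```

```text
time: 15.25
tool_pos: [0.4371, -0.4746, 0.0154]
ee_rot: [-3.142, -0.0, 2.863]
wrist_force: [-0.4, -0.4, 0.3]
width: 0.0301
finger_force: 0.0
time: 15.95
tool_pos: [0.4391, -0.4772, 0.2053]
ee_rot: [-3.132, 0.013, 2.863]
wrist_force: [0.1, -0.8, 1.9]
width: 0.0372
finger_force: 0.0
[ 0.43914528 -0.47716836  0.20530117] [-3.13216087  0.01261933  2.86295329] [ 0.13069382 -0.83333958  1.86477464] 0.0371594395730775
plate ([273, 137, 148, 98, 9581], array([ 456.1, -407.8]), array([160. , 112.1]), 74.35, np.float64(0.0108))
[277 176  11  37 341] [array([ 436.1, -474.4]), array([10.3, 37.5]), np.float64(74.0)]
[410 188  16  14 205] [array([ 474.5, -340.7]), array([13.5, 12.8]), np.float64(72.3)]
[221 392  12   9  26] [array([ 660.2, -608.1]), array([17.9,  1.8]), np.float64(31.9)]
```

View pics/w5.png

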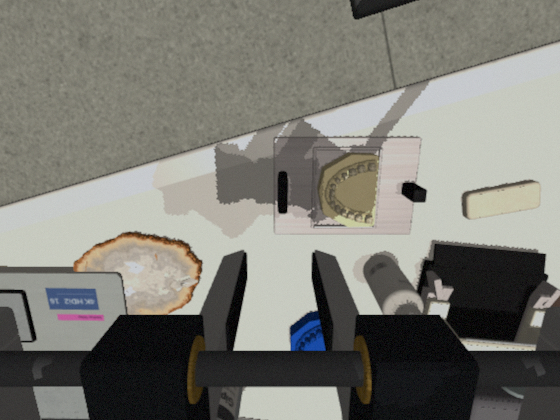

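The carrier lies flat and free with the model in the tray: blade at (283,192), post at (413,191). I turn the tool half round and go over the post.

```bash
python3 -m crank '[[0.6,[0,0,0],[0,0,8.5]],[0.6,[0,0,0],[0,0,8.5]],[0.6,[0,0,0],[0,0,8.5]],[0.6,[0,0,0],[0,0,8.5]],[0.6,[0,0,0],[0,0,8.5]],[0.6,[0,0,0],[0,0,8.5]],[0.6,[0,0,0],[0,0,8.5]],[0.6,[0,0,0],[0,0,8.5]]]'
python3 -m crank '[[0.6,[0,0,0],[0,0,8.5]],[0.6,[0,0,0],[0,0,8.5]],[0.6,[0,0,0],[0,0,8.5]],[0.6,[0,0,0],[0,0,8.5]],[0.6,[0,0,0],[0,0,8.5]],[0.6,[0,0,0],[0,0,8.5]],[0.6,[0,0,0],[0,0,8.5]],[0.6,[0,0,0],[0,0,8.5]]]'
python3 -m crank '[[0.6,[0,0,0],[0,0,8.5]],[0.6,[0,0,0],[0,0,8.5]],[0.6,[0,0,0],[0,0,8.5]],[0.6,[0,0,0],[0,0,8.5]],[0.6,[0,0,0],[0,0,8.5]],[0.6,[0,0,0],[0,0,1.2]],[0.6,[0,0,0],[0,0,0]]]'
python3 -m crank '[[0.6,[0,-0.035,0],[0,0,0]],[0.6,[0,-0.035,0],[0,0,0]],[0.6,[0,-0.035,0],[0,0,0]],[0.6,[0,-0.034,0],[0,0,0]],[0.6,[0,0,0],[0,0,0]],[0.6,[0,0,0],[0,0,0]]]'
python3 - <<'E'
from meas import *
o=robot.get_obs();print(o['tool_pos'],o['ee_rot'],o['wrist_force'],o['width'],o['joint_positions'][[0,5]])
s=snap('wrist');P=cloud(s);Z=P[...,2]
print('plate',rect(P,(Z>.006)&(Z<.02)))
m=(Z>.04)&(Z<.055)&(s['color'].max(2)<70); n,l,st,c=cv2.connectedComponentsWithStats(m.astype(np.uint8))
for k in range(1,n):
    if st[k,4]>25: print(st[k],[np.round(x,1) for x in cv2.minAreaRect(P[l==k][:,:2].astype(np.float32)*1000)])
E
```

```text
time: 16.8
tool_pos: [0.4365, -0.4738, 0.1935]
ee_rot: [-3.14, -0.003, 1.67]
wrist_force: [0.6, -0.8, -0.4]
width: 0.0374
finger_force: 0.0
time: 17.6
tool_pos: [0.4365, -0.4738, 0.1935]
ee_rot: [-3.138, 0.001, 0.483]
wrist_force: [0.5, 0.2, 0.0]
width: 0.0375
finger_force: 0.0
time: 18.3
tool_pos: [0.4368, -0.4741, 0.1942]
ee_rot: [-3.14, 0.002, -0.271]
wrist_force: [-0.8, -0.8, -0.5]
width: 0.0374
finger_force: 0.0
time: 18.9
tool_pos: [0.4747, -0.3403, 0.1954]
ee_rot: [3.141, 0.0, -0.271]
wrist_force: [0.2, 0.1, 0.2]
width: 0.0376
finger_force: 0.0
[ 0.47470862 -0.3403013   0.1954387 ] [ 3.14088749e+00  1.09076017e-04 -2.70624987e-01] [0.227937   0.05969531 0.2487129 ] 0.03755932544705928 [-0.7185988   1.12275283]
plate ([269, 141, 151, 100, 9945], array([ 455.9, -406.6]), array([159.9, 112.5]), 74.1, np.float64(0.011))
[409 181  16  38 439] [array([ 438.3, -473.8]), array([10.8, 37.8]), np.float64(75.3)]
[271 192  14  15 189] [array([ 476.1, -339.3]), array([13.1, 13.1]), np.float64(73.3)]
```

```bash
python3 -m crank '[[0.65,[0,-0.001,0.02],[0,0,0]],[0.65,[0,0,0.04],[0,0,0]],[0.65,[0,0,0.04],[0,0,0]],[0.65,[0,0,0.035],[0,0,0]],[0.65,[0,0,0.02],[0,0,0]],[0.65,[0,0,0.015],[0,0,0]],[0.65,[0,0,0.0085],[0,0,0]],[0.65,[0,0,0],[0,0,0]]]'
python3 -m crank '[[1,[0,0,0],[0,0,0]],[1,[0,0,0],[0,0,0]],[1,[0,0,0],[0,0,0]],[1,[0,0,0],[0,0,0]],[1,[0,0,0],[0,0,0]],[1,[0,0,0],[0,0,0]]]'
```

```text
time: 19.75
tool_pos: [0.4743, -0.3401, 0.0161]
ee_rot: [-3.141, 0.001, -0.274]
wrist_force: [0.1, 0.3, 0.5]
width: 0.0325
finger_force: 0.0
time: 20.35
tool_pos: [0.4758, -0.3403, 0.0186]
ee_rot: [3.141, -0.003, -0.273]
wrist_force: [1.0, 0.5, 6.4]
width: 0.0138
finger_force: 30.0
```

```bash
python3 -m crank '[[1,[0,0,-0.003],[0,0,0]],[1,[0,0,-0.005],[0,0,0]],[1,[0,0,-0.010],[0,0,0]],[1,[0,0,-0.018],[0,0,0]],[1,[0,0,-0.024],[0,0,0]],[1,[0,0,-0.025],[0,0,0]],[1,[0,0,-0.025],[0,0,0]],[1,[0,0,-0.024],[0,0,0]]]'
python3 -m crank '[[1,[0,0,-0.018],[0,0,0]],[1,[0,0,-0.010],[0,0,0]],[1,[0,0,-0.004],[0,0,0]],[1,[0,0,0],[0,0,0]],[1,[0,0,0],[0,0,0]]]'
python3 - <<'E'
from meas import *
o=robot.get_obs();print(o['tool_pos'],o['ee_rot'])
s=snap('wrist');P=cloud(s);v,u=np.mgrid[:420,:560];save(s,'w6.png');z=o['tool_pos'][2]
Z=P[...,2]; m=(Z>z-.02)&(Z<z+.006)&(u>255)&(v>150)&(v<345)
Q=P[m]
for i in range(5):
    A=np.c_[Q[:,:2],np.ones(len(Q))];w=np.linalg.lstsq(A,Q[:,2],rcond=None)[0];r=Q[:,2]-A@w;Q=Q[abs(r)<max(.0015,np.median(abs(r))*2)]
print(len(Q),w, A[0]@w, Q[:,2].mean())
E
```

```text
time: 21.15
tool_pos: [0.4747, -0.3395, 0.1522]
ee_rot: [-3.141, 0.0, -0.274]
wrist_force: [0.2, 0.1, -2.3]
width: 0.0137
finger_force: 30.0
time: 21.65
tool_pos: [0.4744, -0.3393, 0.1816]
ee_rot: [-3.141, 0.002, -0.274]
wrist_force: [-0.4, -0.2, -3.0]
width: 0.0137
finger_force: 30.0
[ 0.47442244 -0.33927845  0.18156413] [-3.14055514e+00  2.23044130e-03 -2.73521883e-01]
22454 [-0.00555097  0.00284291  0.17729921] 0.17337391978635125 0.17351610185585323
```

View pics/w6.png

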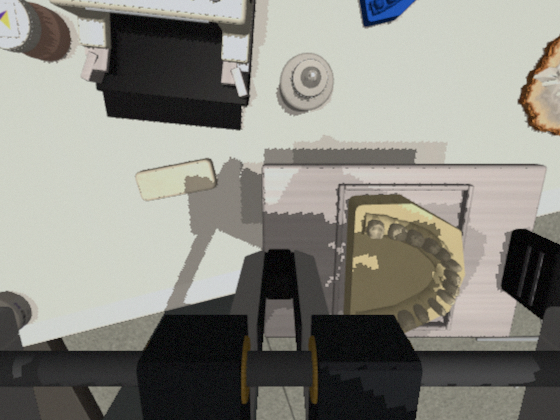

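Held by the post, the carrier is level within 0.3° and the model is seated at (400,270). I carry it to the front of the mouth.

```bash
python3 -m crank '[[1,[-0.004,-0.004,0],[0,0,0]],[1,[-0.008,-0.009,0],[0,0,0]],[1,[-0.012,-0.013,0],[0,0,0]],[1,[-0.013,-0.014,0],[0,0,0]],[1,[-0.013,-0.014,0],[0,0,0]],[1,[-0.013,-0.014,0],[0,0,0]],[1,[-0.013,-0.014,0],[0,0,0]],[1,[-0.013,-0.014,0],[0,0,0]]]'
python3 -m crank '[[1,[-0.012,-0.013,0],[0,0,-1]],[1,[-0.008,-0.009,0],[0,0,-2]],[1,[-0.005,-0.005,0],[0,0,-3]],[1,[0,0,0],[0,0,-4]],[1,[0,0,0],[0,0,-5]],[1,[0,0,0],[0,0,-5]],[1,[0,0,0],[0,0,-5]],[1,[0,0,0],[0,0,-5]]]'
python3 -m crank '[[1,[0,0,0],[0,0,-5]],[1,[0,0,0],[0,0,-5]],[1,[0,0,0],[0,0,-5]],[1,[0,0,0],[0,0,-5]],[1,[0,0,0],[0,0,-5]],[1,[0,0,0],[0,0,-5]],[1,[0,0,0],[0,0,-5]],[1,[0,0,0],[0,0,-5]]]'
python3 -m crank '[[1,[0,0,0],[0,0,-5]],[1,[0,0,0],[0,0,-4]],[1,[0,0,0],[0,0,-3]],[1,[0,0,0],[0,0,-2]],[1,[0,0,0],[0,0,-0.4]],[1,[0,0,0],[0,0,0]],[1,[0,0,0],[0,0,0]]]'
cat > fit.py <<'E'
from meas import *
# TCP, carrier plate rect at its height and dock roof/head in wrist view
o=robot.get_obs();print(o['tool_pos'].round(4),np.degrees(o['ee_rot']).round(2),o['wrist_force'].round(1))
s=snap('wrist');P=cloud(s);Z=P[...,2];v,u=np.mgrid[:420,:560];z=o['tool_pos'][2]
m=(Z>z-.014)&(Z<z-.003)&(u>245)&(v>120)&(v<345)
print('plate',rect(P,m))
print('roof',rect(P,(abs(Z-.083)<.005)&(u>300)))
print('head',rect(P,(abs(Z-.127)<.005)&(u>300)))
print('post/blade',[(st,) for st in []])
mm=(Z>z+.020)&(Z<z+.037)&(s['color'].max(2)<80)&(u>400); 
if mm.sum()>30: print('blade',rect(P,mm))
E
python3 fit.py
```

```text
time: 22.5
tool_pos: [0.4141, -0.2216, 0.1828]
ee_rot: [-3.141, 0.0, -0.273]
wrist_force: [0.6, 0.4, -3.0]
width: 0.0136
finger_force: 30.0
time: 23.3
tool_pos: [0.3975, -0.1903, 0.1829]
ee_rot: [3.142, 0.0, 0.255]
wrist_force: [-0.4, 0.2, -3.2]
width: 0.0138
finger_force: 30.0
time: 24.1
tool_pos: [0.3974, -0.1904, 0.1828]
ee_rot: [-3.141, 0.001, 0.953]
wrist_force: [0.3, -0.8, -2.6]
width: 0.0139
finger_force: 30.0
time: 24.8
tool_pos: [0.3977, -0.1907, 0.1829]
ee_rot: [-3.142, 0.0, 1.199]
wrist_force: [0.2, -1.0, -2.6]
width: 0.0142
finger_force: 30.0
[ 0.3977 -0.1907  0.1829] [-1.800e+02  1.000e-02  6.872e+01] [ 0.2 -1.  -2.6]
plate ([261, 164, 285, 174, 20724], array([ 462.1, -215.5]), array([112.9, 160.2]), 68.74, np.float64(0.175))
roof ([511, 314, 28, 15, 161], array([ 575.1, -370.3]), array([ 7.3, 27.7]), 78.0, np.float64(0.084))Traceback (most recent call last):
  File "fit.py", line 8, in <module>
    print('head',rect(P,(abs(Z-.127)<.005)&(u>300)))
                 ~~~~^^^^^^^^^^^^^^^^^^^^^^^^^^^^^^
  File "meas.py", line 3, in rect
    n,l,st,c=cv2.connectedComponentsWithStats(m.astype(np.uint8)); k=1+np.argmax(st[1:,4])
                                                                       ~~~~~~~~~^^^^^^^^^^
    return _wrapfunc(a, 'argmax', axis=axis, out=out, **kwds)
    return bound(*args, **kwds)
ValueError: attempt to get argmax of an empty sequence
```

```bash
python3 -m crank '[[1,[0.001,0,0.005],[0,0,0]],[1,[0,0,0.012],[0,0,0]],[1,[0,0,0.020],[0,0,0]],[1,[0,0,0.025],[0,0,0]],[1,[0,0,0.025],[0,0,0]],[1,[0,0,0.022],[0,0,0]],[1,[0,0,0.016],[0,0,0]],[1,[0,0,0.010],[0,0,0]]]'
python3 -m crank '[[1,[0,0,0.005],[0,0,0]],[1,[0,0,0.003],[0,0,0]],[1,[0,0,0],[0,0,0]],[1,[0,0,0],[0,0,0]]]'
sed -i '/head\|post\/bl/d' fit.py; python3 fit.py
```

```text
time: 25.65
tool_pos: [0.3967, -0.1889, 0.0453]
ee_rot: [-3.138, -0.001, 1.199]
wrist_force: [-0.0, 0.0, -2.0]
width: 0.0139
finger_force: 30.0
time: 26.05
tool_pos: [0.3988, -0.1903, 0.0408]
ee_rot: [3.14, 0.0, 1.2]
wrist_force: [0.0, 0.5, -2.8]
width: 0.0139
finger_force: 30.0
[ 0.3988 -0.1903  0.0408] [1.799e+02 2.000e-02 6.873e+01] [ 0.   0.5 -2.8]
plate ([261, 164, 285, 174, 20694], array([ 463.3, -215. ]), array([112.5, 160.4]), 68.66, np.float64(0.033))
roof ([301, 279, 22, 13, 215], array([ 414.9, -186.3]), array([1.8, 9.3]), 64.7, np.float64(0.0834))
blade ([529, 244, 31, 76, 1508], array([ 526.4, -238.5]), array([39.3,  8.2]), 69.78, np.float64(0.0669))
```

```bash
python3 -m crank '[[1,[0,0.005,0.001],[0,0,0]],[1,[0,0.010,0],[0,0,0]],[1,[0,0.012,0],[0,0,0]],[1,[0,0.012,0],[0,0,0]],[1,[0,0.012,0],[0,0,0]],[1,[0,0.009,0],[0,0,0]],[1,[0,0.005,0],[0,0,0]],[1,[0,0,0],[0,0,0]]]'
python3 fit.py
python3 -m crank '[[1,[0,0.004,0],[0,0,0]],[1,[0,0.005,0],[0,0,0]],[1,[0,0.005,0],[0,0,0]],[1,[0,0.005,0],[0,0,0]],[1,[0,0.004,0],[0,0,0]],[1,[0,0,0],[0,0,0]]]'
```

```text
time: 26.9
tool_pos: [0.4594, -0.2137, 0.0388]
ee_rot: [-3.141, 0.0, 1.2]
wrist_force: [-0.4, -0.6, -1.8]
width: 0.0138
finger_force: 30.0
[ 0.4594 -0.2137  0.0388] [-179.99    0.     68.73] [-0.4 -0.6 -1.8]
plate ([261, 164, 286, 174, 20681], array([ 523.9, -238.3]), array([112.3, 160.3]), 68.71, np.float64(0.031))
roof ([301, 281, 22, 13, 221], array([ 475.6, -209.5]), array([1.8, 9.6]), 67.61, np.float64(0.0834))
blade ([529, 244, 31, 76, 1498], array([ 586.8, -262.2]), array([39.7,  9.3]), 69.95, np.float64(0.0648))
time: 27.55
tool_pos: [0.4808, -0.2221, 0.039]
ee_rot: [3.141, 0.0, 1.2]
wrist_force: [0.2, -0.3, -2.9]
width: 0.0138
finger_force: 30.0
```

```bash
python3 -m crank '[[1,[0,0.003,0],[0,0,0]],[1,[0,0.004,0],[0,0,0]],[1,[0,0.004,0],[0,0,0]],[1,[0,0.004,0],[0,0,0]],[1,[0,0,0],[0,0,0]]]'
python3 -m crank '[[1,[0,0.004,0],[0,0,0]],[1,[0,0.005,0],[0,0,0]],[1,[0,0.005,0],[0,0,0]],[1,[0,0.004,0],[0,0,0]],[1,[0,0,0],[0,0,0]]]'
python3 fit.py
```

```text
time: 28.05
tool_pos: [0.4947, -0.2275, 0.039]
ee_rot: [3.141, 0.0, 1.2]
wrist_force: [-0.4, 0.4, -1.5]
width: 0.0136
finger_force: 30.0
time: 28.55
tool_pos: [0.5116, -0.2341, 0.039]
ee_rot: [3.141, 0.0, 1.2]
wrist_force: [-0.3, 0.1, -2.9]
width: 0.0137
finger_force: 30.0
[ 0.5116 -0.2341  0.039 ] [1.7998e+02 1.0000e-02 6.8730e+01] [-0.3  0.1 -2.9]
plate ([261, 164, 282, 181, 19644], array([ 580., -265.]), array([121.3, 172.4]), 68.74, np.float64(0.0311))
roof ([301, 281, 22, 13, 217], array([ 527.7, -229.9]), array([1.5, 9.5]), 68.99, np.float64(0.0832))
blade ([529, 244, 31, 76, 1491], array([ 639.4, -282.7]), array([39.8,  9.2]), 68.95, np.float64(0.0649))
```

In the grooves with no contact force; about 80 mm to go.

```bash
python3 -m crank '[[1,[0,0.006,0],[0,0,0]],[1,[0,0.008,0],[0,0,0]],[1,[0,0.008,0],[0,0,0]],[1,[0,0.006,0],[0,0,0]],[1,[0,0,0],[0,0,0]]]'
python3 -m crank '[[1,[0,0.006,0],[0,0,0]],[1,[0,0.008,0],[0,0,0]],[1,[0,0.008,0],[0,0,0]],[1,[0,0.008,0],[0,0,0]],[1,[0,0.006,0],[0,0,0]],[1,[0,0.004,0],[0,0,0]],[1,[0,0.004,0],[0,0,0]],[1,[0,0,0],[0,0,0]]]'
```

```text
time: 29.1
tool_pos: [0.538, -0.2444, 0.0389]
ee_rot: [3.141, 0.0, 1.2]
wrist_force: [-0.7, -0.1, -2.9]
width: 0.0141
finger_force: 30.0
time: 29.9
tool_pos: [0.5785, -0.2601, 0.0389]
ee_rot: [3.141, 0.0, 1.2]
wrist_force: [0.7, -0.4, -2.9]
width: 0.014
finger_force: 30.0
```

```bash
python3 -m crank '[[1,[0,0.002,0],[0,0,0]],[1,[0,0.002,0],[0,0,0]],[1,[0,0.002,0],[0,0,0]],[1,[0,0,0],[0,0,0]]]'
python3 -m crank '[[1,[0,0.0015,0],[0,0,0]],[1,[0,0,0],[0,0,0]]]'
python3 -m crank '[[1,[0,0.0015,0],[0,0,0]],[1,[0,0,0],[0,0,0]]]'
```

```text
time: 30.3
tool_pos: [0.5838, -0.2622, 0.039]
ee_rot: [3.141, 0.0, 1.2]
wrist_force: [-0.7, 0.0, -2.1]
width: 0.014
finger_force: 30.0
time: 30.5
tool_pos: [0.5852, -0.2627, 0.039]
ee_rot: [3.141, 0.0, 1.199]
wrist_force: [-0.5, 0.3, -2.5]
width: 0.014
finger_force: 30.0
time: 30.7
tool_pos: [0.5866, -0.2632, 0.039]
ee_rot: [3.141, 0.0, 1.2]
wrist_force: [0.3, 1.1, -3.5]
width: 0.0142
finger_force: 30.0
```

```bash
python3 -m crank '[[1,[0,0.0015,0],[0,0,0]],[1,[0,0,0],[0,0,0]]]'
python3 -m crank '[[1,[0,0.0015,0],[0,0,0]],[1,[0,0,0],[0,0,0]]]'
python3 -m crank '[[1,[0,0.0015,0],[0,0,0]],[1,[0,0,0],[0,0,0]]]'
```

```text
time: 30.9
tool_pos: [0.588, -0.2638, 0.039]
ee_rot: [3.141, 0.0, 1.2]
wrist_force: [-0.3, 0.4, -3.2]
width: 0.0137
finger_force: 30.0
time: 31.1
tool_pos: [0.5893, -0.2643, 0.039]
ee_rot: [-3.141, 0.0, 1.2]
wrist_force: [-0.4, 0.3, -1.9]
width: 0.014
finger_force: 30.0
time: 31.3
tool_pos: [0.5893, -0.2644, 0.0391]
ee_rot: [-3.138, 0.0, 1.199]
wrist_force: [-5.2, 1.5, 0.2]
width: 0.0141
finger_force: 30.0
```

Back stop reached (5 N along the axis). I release, rise and check.

```bash
python3 -m crank '[[1,[0,-0.001,0.0005],[0,0,0]],[0.65,[0,0,0],[0,0,0]],[0.65,[0,0,0],[0,0,0]],[0.65,[0,0,0],[0,0,0]],[0.65,[0,0,0],[0,0,0]],[0.65,[0,0,0],[0,0,0]],[0.65,[0,0,0],[0,0,0]]]'
python3 -m crank '[[0.65,[0,0,-0.010],[0,0,0]],[0.65,[0,0,-0.02],[0,0,0]],[0.65,[0,0,-0.03],[0,0,0]],[0.65,[0,0,-0.04],[0,0,0]],[0.65,[0,0,-0.04],[0,0,0]],[0.65,[0,-0.02,-0.04],[0,0,0]],[0.65,[0,-0.03,-0.02],[0,0,0]],[0.65,[0,0,0],[0,0,0]]]'
python3 -m crank '[[0.65,[0,0,0],[0,0,0]],[0.65,[0,0,0],[0,0,0]]]'
python3 - <<'E'
from meas import *
s=snap('wrist');P=cloud(s);Z=P[...,2];save(s,'w7.png');v,u=np.mgrid[:420,:560]
print('roof',rect(P,(abs(Z-.083)<.006)&(u>370)&(u<540)&(v<270)&(v>110)))
print('head',rect(P,(abs(Z-.127)<.006)&(u>370)&(u<560)&(v<270)&(v>110)))
m=(Z>.058)&(Z<.073)&(s['color'].max(2)<90)&(u<380)&(v<240); n,l,st,c=cv2.connectedComponentsWithStats(m.astype(np.uint8))
for k in range(1,n):
    if st[k,4]>25: print(st[k],[np.round(x,1) for x in cv2.minAreaRect(P[l==k][:,:2].astype(np.float32)*1000)])
E
```

```text
time: 32.0
tool_pos: [0.5899, -0.2645, 0.0386]
ee_rot: [3.141, 0.0, 1.2]
wrist_force: [0.2, 0.1, 0.6]
width: 0.0328
finger_force: 0.0
time: 32.8
tool_pos: [0.5431, -0.2464, 0.2459]
ee_rot: [3.131, 0.002, 1.199]
wrist_force: [-0.4, -0.2, -0.3]
width: 0.0325
finger_force: 0.0
time: 33.0
tool_pos: [0.5431, -0.2462, 0.2369]
ee_rot: [-3.139, -0.0, 1.2]
wrist_force: [-0.4, 0.1, -0.8]
width: 0.0327
finger_force: 0.0
roof ([384, 127, 144, 138, 6995], array([ 704.9, -308.8]), array([142.9, 126.5]), 68.23, np.float64(0.0837))
head ([433, 149, 114, 118, 11022], array([ 715.1, -312.3]), array([108.6,  88.6]), 68.68, np.float64(0.1276))
[318 189  15  14 190] [array([ 588.2, -263.1]), array([13.1, 14.2]), np.float64(70.4)]
```

View pics/w7.png

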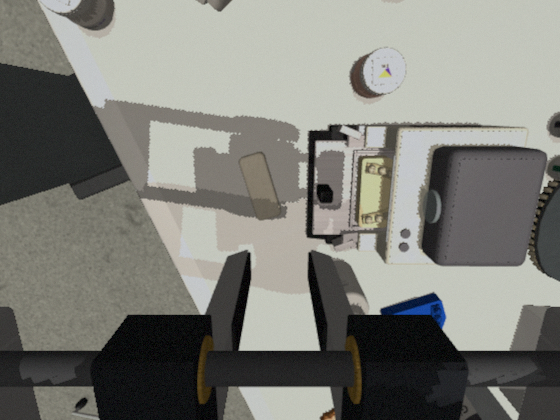

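The final view shows the carrier home with the square post outside at (325,194) and the model in its tray at (373,193). The hub at (261,187) and the other bystanders are where they stood.

```bash
python3 -c "
from bench import robot
print(robot.close_job())"
```

```text
the job is handed in; nothing more can be done
None
```

The carrier is back in the scanner against its back stop, the other way round with the square post facing out; the model lies in its tray, no bystander was seen to have moved, and the job was handed in at about 33 s (no verdict was returned).

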